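# Lay out the stripped print head for reassembly

### The arm

A 6-joint arm with a two-finger parallel gripper is mounted at the origin on the work surface. World frame = base frame: x ahead of the robot, y to its left, z up, the work surface at z = 0. Lengths are in mm, angles in rad, forces in N, time in s.
With the tool pointing down it reaches from about 275 to 1000 mm from the base axis. Payload 8.4 kg.
Tool frame: the origin (TCP) lies between the finger pads; the fingertips stand 22 mm ahead of it and the grasp point (between the pads) lies 3 mm ahead of it (r.nose_length is the z of the fingertips in the tool frame, in mm); z points along the fingers, y is the line along which they close (so a half turn about z gives the same grasp; the last joint's range is limited). The gripper opens to 85 mm and grips with 20 to 120 N. Pads are 22 mm wide; open, the fingers measure 114 mm over their backs; the gripper's body (76 mm by 85 mm) begins 54 mm behind the grasp point. The pads swing forward as they close: fully open they stand 13 mm farther back than shut.
Start: joints at [1.172, 0.353, 1.633, -0, 1.155, -0.002], TCP at [241.542, 576.442, 253.281] pointing down, gripper open.
Joint ranges: [-2.63, 2.63], [-0.92, 2.1], [0.06, 2.66], [-1.3, 4.44], [0, 2.69], [-3.02, 3.02]. Speed limits (rad/s): [2.22, 2.22, 2.79, 3.14, 3.14, 3.14].

### API

Orientations are given as [roll, pitch, yaw] about the fixed x, y, z axes, in that order (R = Rz(yaw) Ry(pitch) Rx(roll)).
In Python, from rig import r, cams gives the robot as it stands.
- The arm moves only by the shell command python3 -m handwheel [FORCE], which reads ROWS from standard input. ROWS is a JSON object with one list for each field, all of the same length, 1 to 5, a row being the entries at one place: rx, ry, rz (a rotation vector in a scale on which 1.0 is pi rad), dx, dy, dz (the shift in parts of the range, where 1.0 means 750 mm), aperture (the opening from 0.0 (shut) to 1.0 (fully open)); each row shifts and turns the commanded pose from where the row before left it, along the tool's axes as they then stand; what a row does not reach is not made up. A row lasts 1/12 s, in which the tool goes at most 41.7 mm and 0.125 rad, less where a joint would pass 70% of its speed; a pose out of reach is approached as far as the arm can. The fingers move at their own pace and stop on an object; FORCE is the grip in N (left out, the last holds). Time passes only in rows, so rows that do not move let the fingers close. It prints the time, the measured TCP pose, the force, the opening and the grip force at its end. No shift or turn number may pass 1 either way. Input that does not fit is refused with a message, and nothing moves.
- r.sense(): the state, without advancing time (a new reading comes with each control period).
- cams.grab_frame(name): name is "side" or "top" or "wrist"; returns the picture (480x640x3 uint8, red, green, blue); there is no depth.
- cams.camera_params(name): a dict with "fx", "fy", "cx", "cy" (pixels), "rvec" (rotation vector, rad) and "tvec" (3), from world to camera coordinates, as OpenCV has them. Camera axes: x right, y down, z forward; pixel columns grow to the right and rows downward; lengths in mm; the calibration is good to about 2 mm. The wrist camera is an equidistant fisheye: a pixel r from the principal point sees the ray r / f radians off the axis. A picture is of the moment at which its call begins: read the wrist's pose just before it. camera_params takes no time and is no camera call; for the wrist camera it gives the pose at the moment of the call.
- r.sign_off(): hands the job in; it is judged then, once.
The state is a dict: "clock": time; "qpos": joint angles; "qvel": joint speeds; "joint_efforts": joint torques, N m; "eef_pos": TCP position; "tcp_rot": TCP orientation; "contact_force": force on the tool from outside, world axes, zero at the start; "wrist_torque": the same for the moment, N m; "opening": opening from 0.0 (shut) to 1.0 (fully open); "grasp_force": force on a finger pad.
Only numpy, scipy, OpenCV 4.12 (cv2) and the standard library are available. Lean on these libraries where they do the work, as an engineer would, in place of code of your own. Each camera call takes 0.05 s, during which the arm holds its last target. There are 200 camera calls.

### The job

The four print-head parts stand on the aluminium strip in the order they came off the printer. Move them to the white assembly rack in reverse order, one part to a bay: the leftmost part on the strip goes into the rightmost bay, the second from the left into the second from the right, and so on. Keep every part upright throughout, never letting one topple, and leave each standing flat on the floor of its bay, let go.

Things in the scene. Friction and masses are not known exactly. Their poses are not given: they have to be found in the camera images.
- motor: Stepper motor: square block 42 x 42 mm, 34 mm tall, black with bare aluminium ends, with a round boss (22 mm diameter, 2 mm high) and a 5 mm shaft rising from its top (shaft end 52 mm above the underside). About 220 g. Origin: centre of the underside; x and y square to the side faces, z up the shaft. Stands loose in its cradle.
- fan: Small cooling fan standing on edge: black square frame with a grey rotor, 20 mm thick along its x, 40 mm wide along its y, 40 mm tall. About 40 g. Origin: centre of the underside; z up. Stands loose in its cradle.
- bearing: Linear ball bearing: plain steel cylinder standing on end, 28 mm diameter, 37 mm tall, its bore seen as a dark round (16 mm) in the top. About 90 g; treat as solid. Origin: centre of the underside; z up along the cylinder. Stands loose in its cradle.
- heatsink: Hot-end heat sink standing on end: aluminium cylinder of stacked round fins, 25 mm diameter, 46 mm tall overall; the top 9 mm shows a slimmer neck of 16 mm but is to be handled as part of the 25 mm cylinder. About 60 g. Origin: centre of the underside; z up along the cylinder. Stands loose in its cradle.
- strip: Strip-down rack: bare aluminium strip 70 (x) by 264 mm (y), 6 mm thick, fixed, carrying the four plywood cradles in a row at y = +99, +33, -33, -99 mm; which cradle is at which place changes. Origin: centre of the underside; y runs along the row towards the robot's left (within 0.35 rad).
- cradle_motor: Cradle of the motor. It is where the motor stands at the start, and it is fixed to the strip. Bare plywood, square, 58 x 58 mm outside; floor 4 mm thick with a 3 mm wide rim rising 6 mm above the floor. Origin: centre of the underside (on the strip's top face); x, y parallel to the strip's.
- cradle_fan: Cradle of the fan. It is where the fan stands at the start, and it is fixed to the strip. Bare plywood, oblong, 34 mm (x) by 56 mm (y) outside; floor 4 mm thick with a 3 mm wide rim rising 6 mm above the floor. Origin: centre of the underside (on the strip's top face); x, y parallel to the strip's.
- cradle_bearing: Cradle of the bearing. It is where the bearing stands at the start, and it is fixed to the strip. Bare plywood, round, 44 mm diameter outside; floor 4 mm thick with a 3 mm wide rim rising 6 mm above the floor. Origin: centre of the underside (on the strip's top face); x, y parallel to the strip's.
- cradle_heatsink: Cradle of the heat sink. It is where the heat sink stands at the start, and it is fixed to the strip. Bare plywood, round, 41 mm diameter outside; floor 4 mm thick with a 3 mm wide rim rising 6 mm above the floor. Origin: centre of the underside (on the strip's top face); x, y parallel to the strip's.
- rack: Assembly rack, empty at the start, fixed: white panel 70 (x) by 270 mm (y) with black-edged ribs. Four equal open-topped bays in a row, centres at x = 0, y = +99, +33, -33, -99 mm, each 62 x 62 mm inside; bay floor 6 mm above the origin, ribs 4 mm thick, 6 mm above the floor. Origin: centre of the underside; y runs along the row towards the robot's left (within 0.35 rad).
Not all that is in view belongs to the job. What is shaped like the motor but red is not meant.

How it is judged (in metres and radians):
At the end, for the whole second after the job is handed in: Each part stands in the rack bay mirroring its cradle's place on the strip (strip y to rack -y): within 22 mm of the bay centre along the row and 24 mm across, underside within 4 mm of the bay floor, upright within 0.12 rad, at rest, not touched by the fingers (((y of cradle_motor in the frame of strip between 0.079 and 0.119 m and y of motor in the frame of rack between -0.121 and -0.077 m) or (y of cradle_motor in the frame of strip between 0.013 and 0.053 m and y of motor in the frame of rack between -0.055 and -0.011 m) or (y of cradle_motor in the frame of strip between -0.053 and -0.013 m and y of motor in the frame of rack between 0.011 and 0.055 m) or (y of cradle_motor in the frame of strip between -0.119 and -0.079 m and y of motor in the frame of rack between 0.077 and 0.121 m)) and x of motor in the frame of rack between -0.024 and 0.024 m and z of motor in the frame of rack between 0.002 and 0.01 m and angle between each of motor, fan, bearing, heatsink's own z axis and vertical below 0.12 rad and linear speed of each of motor, fan, bearing, heatsink below 0.02 m/s and angular speed of each of motor, fan, bearing, heatsink below 0.2 rad/s and contact force between each of motor, fan, bearing, heatsink and the fingers below 0.05 N and ((y of cradle_fan in the frame of strip between 0.079 and 0.119 m and y of fan in the frame of rack between -0.121 and -0.077 m) or (y of cradle_fan in the frame of strip between 0.013 and 0.053 m and y of fan in the frame of rack between -0.055 and -0.011 m) or (y of cradle_fan in the frame of strip between -0.053 and -0.013 m and y of fan in the frame of rack between 0.011 and 0.055 m) or (y of cradle_fan in the frame of strip between -0.119 and -0.079 m and y of fan in the frame of rack between 0.077 and 0.121 m)) and x of fan in the frame of rack between -0.024 and 0.024 m and z of fan in the frame of rack between 0.002 and 0.01 m and ((y of cradle_bearing in the frame of strip between 0.079 and 0.119 m and y of bearing in the frame of rack between -0.121 and -0.077 m) or (y of cradle_bearing in the frame of strip between 0.013 and 0.053 m and y of bearing in the frame of rack between -0.055 and -0.011 m) or (y of cradle_bearing in the frame of strip between -0.053 and -0.013 m and y of bearing in the frame of rack between 0.011 and 0.055 m) or (y of cradle_bearing in the frame of strip between -0.119 and -0.079 m and y of bearing in the frame of rack between 0.077 and 0.121 m)) and x of bearing in the frame of rack between -0.024 and 0.024 m and z of bearing in the frame of rack between 0.002 and 0.01 m and ((y of cradle_heatsink in the frame of strip between 0.079 and 0.119 m and y of heatsink in the frame of rack between -0.121 and -0.077 m) or (y of cradle_heatsink in the frame of strip between 0.013 and 0.053 m and y of heatsink in the frame of rack between -0.055 and -0.011 m) or (y of cradle_heatsink in the frame of strip between -0.053 and -0.013 m and y of heatsink in the frame of rack between 0.011 and 0.055 m) or (y of cradle_heatsink in the frame of strip between -0.119 and -0.079 m and y of heatsink in the frame of rack between 0.077 and 0.121 m)) and x of heatsink in the frame of rack between -0.024 and 0.024 m and z of heatsink in the frame of rack between 0.002 and 0.01 m).
It fails at once if a part topples (leans more than 0.5 rad) (angle between any of motor, fan, bearing, heatsink's own z axis and vertical above 0.5 rad).
It also fails if it takes over 102 s, if anything falls off the work surface, if the arm or the gripper's body presses on something with over 40 N, if the wrist force passes 120 N, or if a joint passes its speed limit or range.

## Working session

There is one attempt and no reset: what is moved stays moved. The work goes in short steps, Python scripts to look and compute and a shell command to move; the robot and the scene stay as the last step left them, time stands still between calls to the robot, and variables do not carry over. Pictures are saved under pics/ and viewed, at most 14 in all, crops included, and the job is handed in when it is done.

```bash
mkdir -p pics; ls
python3 - <<'E'
from rig import r,cams
import cv2,numpy as np
for n in("top","side"):
    im=cams.grab_frame(n); cv2.imwrite(f"pics/{n}0.png",im[:,:,::-1])
    print(n,cams.camera_params(n))
print(cams.camera_params("wrist")); print(r.sense(),r.nose_length)
E
```

```text
pics
top {'fx': 494.3552838269957, 'fy': 494.3552838269957, 'cx': 323.4605127378331, 'cy': 240.9757459258085, 'rvec': array([ 2.13921059, -2.06848152,  0.23533864]), 'tvec': array([-28.20441082, 632.29265629, 724.2144572 ])}
side {'fx': 445.3559542893402, 'fy': 445.3559542893402, 'cx': 321.3528972961153, 'cy': 247.557373934179, 'rvec': array([ 0.74363158, -2.63435626,  1.08322966]), 'tvec': array([543.81938701, 254.08695984, 578.33141022])}
{'fx': 371.64829954431775, 'fy': 371.64829954431775, 'cx': 317.8459922458268, 'cy': 239.46511587054786, 'rvec': array([-2.37934812, -1.583449  , -0.25714972]), 'tvec': array([-623.39470204,  -41.24788831,  381.83282682])}
{'clock': 0.1, 'qpos': array([ 1.17159038e+00,  3.53615767e-01,  1.63407605e+00, -2.07634894e-05,
        1.15521329e+00, -2.41433477e-03]), 'qvel': array([ 6.43768055e-05, -2.88272031e-03, -3.25735225e-03, -1.45993952e-03,
        1.27239834e-03,  7.53338962e-04]), 'joint_efforts': array([-5.48105309e-04, -6.06360483e+01, -3.42819607e+01, -1.23520890e-04,
        3.90622139e-03,  2.57484248e-05]), 'eef_pos': array([241.39076744, 576.05267219, 252.60674066]), 'tcp_rot': array([-3.14028016e+00,  1.58163557e-05,  2.74480944e+00]), 'contact_force': array([-0.08323733, -0.16215895, -0.12657695]), 'wrist_torque': array([ 0.02623736, -0.02536255, -0.00330878]), 'grasp_force': 0.0, 'opening': 1.002428378774924} 22.0
```

View pics/top0.png

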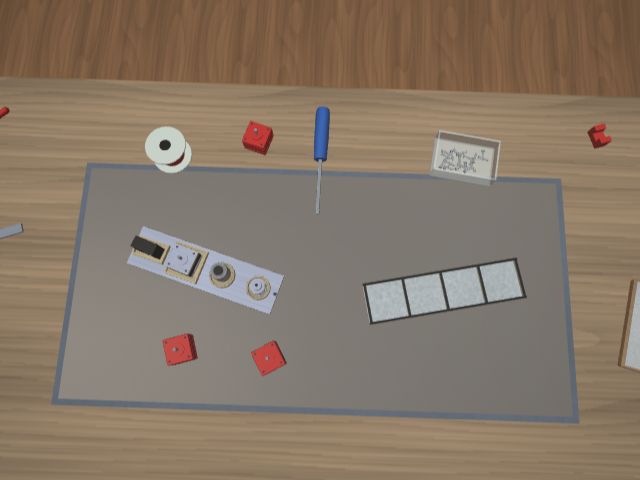

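View pics/side0.png

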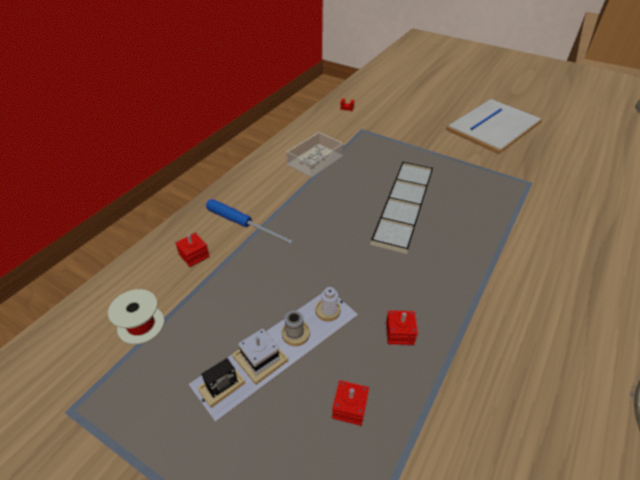

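Top view, left (+y) to right:
- **Strip:** fan (145,246), motor with a bare aluminium top (183,262), bearing with a dark bore (221,271), heat sink (259,287).
- **Rack bays:** (385,300), (425,294), (463,287), (501,281).
- **Lookalikes to avoid:** red motors at (258,137), (180,349) and (268,357), the red clip at (600,135), the white spool at (165,145) for a round part, and the clear tray at (465,157) for the rack.

The four parts on the strip fit the description. Next I'll measure and check with a close crop.

```bash
cat > h.py <<'E'
from rig import r,cams
import cv2,numpy as np
from scipy.spatial.transform import Rotation as Ro
def ray(p,uv):
    uv=np.atleast_2d(np.float64(uv)); x=(uv-[p['cx'],p['cy']])/[p['fx'],p['fy']]
    if p.get('fish'):
        th=np.linalg.norm(x,axis=1,keepdims=True); d=np.hstack([x*np.sinc(th/np.pi),np.cos(th)])
    else: d=np.hstack([x,np.ones((len(x),1))])
    R=Ro.from_rotvec(p['rvec']).as_matrix()
    return -R.T@p['tvec'], d@R
def plane(p,uv,z):
    o,d=ray(p,uv); return (o+d*((z-o[2])/d[:,2])[:,None])[:,:2]
def proj(p,X):
    return cv2.projectPoints(np.float64(X).reshape(-1,1,3),p['rvec'],p['tvec'],np.array([[p['fx'],0,p['cx']],[0,p['fy'],p['cy']],[0,0,1.]]),None)[0][:,0]
E
python3 - <<'E'
from h import *
p=cams.camera_params("top"); im=cv2.imread("pics/top0.png"); hsv=cv2.cvtColor(im,cv2.COLOR_BGR2HSV)
print('strip/rack pixels',im[250,204],im[297,245],im[300,385],im[300,330])
# rack: dark border
def big(m,roi):
    k=np.zeros_like(m);a,b,c,d=roi;k[c:d,a:b]=m[c:d,a:b]
    cs=cv2.findContours(k,cv2.RETR_EXTERNAL,cv2.CHAIN_APPROX_NONE)[0]
    return max(cs,key=cv2.contourArea)
b,g,rr=[im[:,:,i].astype(int) for i in range(3)]
bay=((b>130)).astype(np.uint8)
bay[:, :350]=0; bay[:250]=0;bay[335:]=0;bay[:,540:]=0
n,l,st,ce=cv2.connectedComponentsWithStats(bay)
for i in range(1,n):
    if st[i,4]>300: print('bay',ce[i],st[i,4],plane(p,ce[i],6))
rm=(g<60).astype(np.uint8)
c=big(rm,(355,535,250,330)); bx=cv2.boxPoints(cv2.minAreaRect(c)); print('rack box',bx.tolist(),plane(p,bx,12).round(1).tolist())
sm=((b-rr)>12).astype(np.uint8)
c=big(cv2.morphologyEx(sm,cv2.MORPH_CLOSE,np.ones((5,5))),(120,290,220,320)); bx=cv2.boxPoints(cv2.minAreaRect(cv2.convexHull(c))); print('strip',bx.tolist(),plane(p,bx,6).round(1).tolist())
cv2.imwrite("pics/crop.png",cv2.resize(im[220:320,120:290],None,fx=4.7,fy=4.7,interpolation=cv2.INTER_CUBIC))
E
```

```text
strip/rack pixels [170 173 177] [199 178 173] [191 189 181] [116 122 126]
bay [500.41853035 280.94728435] 1252 [[ 587.65090808 -312.02763073]]
bay [462.72691706 287.36541471] 1278 [[ 574.41821446 -247.09670097]]
bay [424.82307692 293.90615385] 1300 [[ 561.04868839 -182.21621109]]
bay [386.64856712 300.39140271] 1326 [[ 547.84427529 -117.29600407]]
rack box [[487.0, 262.9999694824219], [515.5283203125, 256.0606384277344], [525.4034423828125, 296.6585998535156], [496.8751220703125, 303.5979309082031]] [[617.0, -288.3], [630.8, -337.9], [561.4, -350.9], [548.0, -302.1]]
strip [[126.59729766845703, 262.9275817871094], [140.42080688476562, 224.22171020507812], [283.0180969238281, 275.1493225097656], [269.194580078125, 313.8551940917969]] [[597.2, 330.7], [666.6, 314.8], [585.1, 60.6], [518.5, 80.5]]
```

View pics/crop.png

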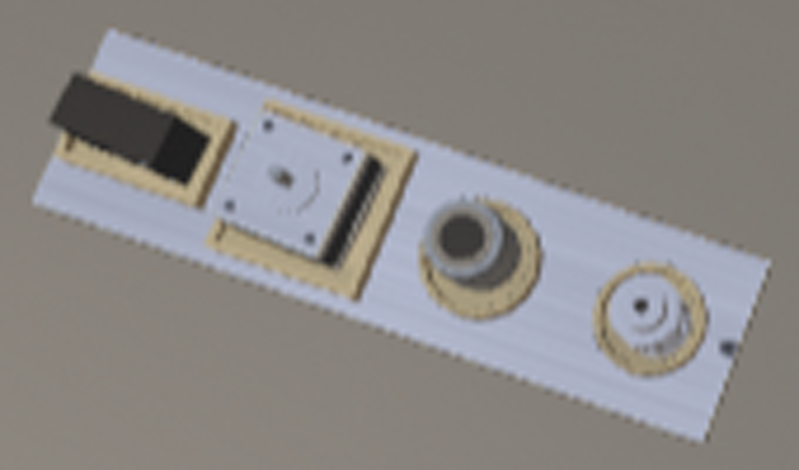

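The crop confirms the order fan, motor, bearing, heat sink. The motor's four screw holes sit at crop (268,125), (347,157), (229,205), (310,238). Tops: fan quad about (75,75)-(185,118)-(145,165)-(50,120), bearing bore (465,239), heat sink bore (640,305). Bay spacing measures 66.2 mm and strip length about 265 mm, both as specified.

```bash
cat >> h.py <<'E'
SY,RY=-0.308,0.2017
S=np.array([591.8,196.6]); RK=np.array([567.7,-214.7])
def ax(y): return np.array([-np.sin(y),np.cos(y)])
def go(x,y,z,yaw):
    s=r.sense(); R=Ro.from_euler('xyz',s['tcp_rot']); T=Ro.from_euler('xyz',[np.pi,0,yaw])
    d=R.inv().apply(np.array([x,y,z])-s['eef_pos']); d2=T.inv().apply(np.array([x,y,z])-s['eef_pos'])
    print('t',round(s['clock'],2),'rv',(R.inv()*T).as_rotvec().round(3),'d now-axes',d.round(1),'d target-axes',d2.round(1))
E
python3 - <<'E'
from h import *
p=cams.camera_params("top"); f=lambda c,z:plane(p,np.float64(c)/4.7+[119.6,219.6],z)
m=f([(268,125),(347,157),(229,205),(310,238)],44)
fa=f([(75,75),(185,118),(145,165),(50,120)],50)
be=f([(465,239)],47); hs=f([(640,305)],56)
print('motor sides',np.linalg.norm(m[0]-m[1]),np.linalg.norm(m[0]-m[2])); a=m[0]-m[1]; b=m[0]-m[2]
print('motor yaw',np.arctan2(-a[0],a[1])*-1, np.arctan2(b[1],b[0]))
a=fa[0]-fa[1];b=fa[0]-fa[3];print('fan sides',np.linalg.norm(a),np.linalg.norm(b),'yaw',np.arctan2(-a[0],a[1]))
im=cv2.imread("pics/top0.png")
c=S
for n,q,yy in(("fan",fa,99),("motor",m,33),("bearing",be,-33),("heatsink",hs,-99)):
    print(n,q.mean(0).round(1),'cradle',(S+yy*ax(SY)).round(1),'bay',(RK-yy*ax(RY)).round(1))
go(*fa.mean(0),130,np.pi/2+SY)
E
```

```text
motor sides 30.708832109326494 30.94864640485883
motor yaw 0.3499048628499529 -0.35639623035404056
fan sides 42.627906782120476 17.792834594008035 yaw -0.33724530495513283
fan [620.7 288.3] cradle [621.8 290.9] bay [ 587.5 -311.7]
motor [601.9 226.8] cradle [601.8 228. ] bay [ 574.3 -247. ]
bearing [583.  162.8] cradle [581.8 165.2] bay [ 561.1 -182.4]
heatsink [560.9  99.3] cradle [561.8 102.3] bay [ 547.9 -117.7]
t 0.1 rv [-1.000e-03  1.000e-03  1.482e+00] d now-axes [-461.  -118.7  122.8] d target-axes [-159.3  448.7  122.6]
```

Everything agrees: motor hole pitch is 31 mm and every part lies within 3 mm of its cradle centre. First I turn while descending to z≈130.

Careful with the scale: shifts go in shares of 750 mm and turns go in shares of pi rad. That gives: 10 mm / 750 = 0.0133, 0.125 rad / 3.1416 = 0.0398.

```bash
echo '{"rx":[0, 0, 0, 0, 0], "ry":[0, 0, 0, 0, 0], "rz":[0.0398, 0.0398, 0.0398, 0.0398, 0.0398], "dx":[0, 0, 0, 0, 0], "dy":[0, 0, 0, 0, 0], "dz":[0.0133, 0.0133, 0.0133, 0.0133, 0.0133], "aperture":[1, 1, 1, 1, 1]}' | python3 -m handwheel 50; echo '{"rx":[0, 0, 0, 0, 0], "ry":[0, 0, 0, 0, 0], "rz":[0.0398, 0.0398, 0.0398, 0.0398, 0.0398], "dx":[0, 0, 0, 0, 0], "dy":[0, 0, 0, 0, 0], "dz":[0.0133, 0.0133, 0.0133, 0.0133, 0.0133], "aperture":[1, 1, 1, 1, 1]}' | python3 -m handwheel; echo '{"rx":[0, 0, 0], "ry":[0, 0, 0], "rz":[0.0398, 0.0398, 0], "dx":[0, 0, 0], "dy":[0, 0, 0], "dz":[0.0133, 0.0133, 0], "aperture":[1, 1, 1]}' | python3 -m handwheel; python3 -c "
from h import *
go(620.7,288.3,130,1.24)"
```

```text
clock: 0.52
eef_pos: [241.4, 576.2, 202.4]
tcp_rot: [-3.141, 0.0, 2.114]
contact_force: [-0.6, 0.1, -0.4]
opening: 1.001
grasp_force: 0.0
clock: 0.93
eef_pos: [241.4, 576.2, 152.4]
tcp_rot: [-3.141, 0.001, 1.489]
contact_force: [-0.1, 1.0, 0.2]
opening: 0.996
grasp_force: 0.0
clock: 1.18
eef_pos: [241.0, 575.0, 131.0]
tcp_rot: [-3.141, 0.004, 1.239]
contact_force: [-0.4, -0.7, 0.0]
opening: 1.0
grasp_force: 0.0
t 1.18 rv [-0.     0.004 -0.001] d now-axes [-147.4  452.4    1.4] d target-axes [-147.9  452.3    1. ]
```

In the tool's units: 37.7 mm / 750 = 0.0503, -12.3 mm / 750 = -0.0164.

```bash
echo '{"rx":[0, 0, 0, 0, 0], "ry":[0, 0, 0, 0, 0], "rz":[0, 0, 0, 0, 0], "dx":[-0.0164, -0.0164, -0.0164, -0.0164, -0.0164], "dy":[0.0503, 0.0503, 0.0503, 0.0503, 0.0503], "dz":[0, 0, 0, 0, 0], "aperture":[1, 1, 1, 1, 1]}' | python3 -m handwheel >/dev/null; echo '{"rx":[0, 0, 0, 0, 0], "ry":[0, 0, 0, 0, 0], "rz":[0, 0, 0, 0, 0], "dx":[-0.0164, -0.0164, -0.0164, -0.0164, -0.0164], "dy":[0.0503, 0.0503, 0.0503, 0.0503, 0.0503], "dz":[0, 0, 0, 0, 0], "aperture":[1, 1, 1, 1, 1]}' | python3 -m handwheel>/dev/null; echo '{"rx":[0, 0, 0, 0], "ry":[0, 0, 0, 0], "rz":[0, 0, 0, 0], "dx":[-0.0164, -0.0164, 0, 0], "dy":[0.0503, 0.0503, 0, 0], "dz":[0, 0, 0, 0], "aperture":[1, 1, 1, 1]}' | python3 -m handwheel; python3 -c "
from h import *
go(620.7,288.3,40,1.24)
im=cams.grab_frame('wrist'); cv2.imwrite('pics/w1.png',im[:,:,::-1])"
```

```text
clock: 2.35
eef_pos: [624.4, 290.1, 133.4]
tcp_rot: [3.141, -0.0, 1.245]
contact_force: [-0.5, 0.2, -0.4]
opening: 1.001
grasp_force: 0.0
t 2.35 rv [ 0.    -0.     0.005] d now-axes [-2.9 -3.  93.4] d target-axes [-2.9 -2.9 93.4]
```

View pics/w1.png

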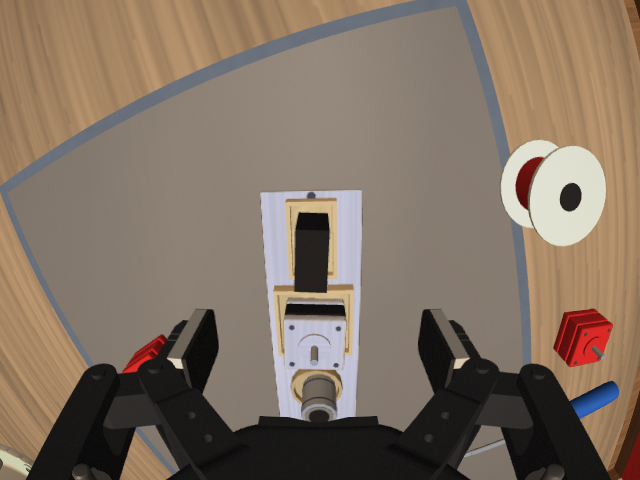

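Wrist view: the fan (about 312,250) is centred between the open fingers (215 and 420), with the motor (315,330) and bearing (318,395) in line behind it. I descend and grip.

In the tool's units: 30 mm / 750 = 0.04, 23 mm / 750 = 0.0307.

```bash
echo '{"rx":[0, 0, 0, 0, 0], "ry":[0, 0, 0, 0, 0], "rz":[0, 0, 0, 0, 0], "dx":[-0.004, 0, 0, 0, 0], "dy":[-0.004, 0, 0, 0, 0], "dz":[0.04, 0.04, 0.0307, 0.0133, 0], "aperture":[1, 1, 1, 1, 1]}' | python3 -m handwheel; echo '{"rx":[0, 0, 0, 0, 0], "ry":[0, 0, 0, 0, 0], "rz":[0, 0, 0, 0, 0], "dx":[0, 0, 0, 0, 0], "dy":[0, 0, 0, 0, 0], "dz":[0, 0, 0, 0, 0], "aperture":[0, 0, 0, 0, 0]}' | python3 -m handwheel 40;echo '{"rx":[0, 0, 0, 0, 0], "ry":[0, 0, 0, 0, 0], "rz":[0, 0, 0, 0, 0], "dx":[0, 0, 0, 0, 0], "dy":[0, 0, 0, 0, 0], "dz":[0, 0, 0, 0, 0], "aperture":[0, 0, 0, 0, 0]}' | python3 -m handwheel; python3 -c "
from h import *
go(620.7,288.3,40,1.24)"
```

```text
clock: 2.82
eef_pos: [616.4, 290.1, 37.9]
tcp_rot: [-3.138, 0.003, 1.248]
contact_force: [0.3, 0.4, -0.7]
opening: 1.001
grasp_force: 0.0
clock: 3.23
eef_pos: [619.6, 290.1, 41.4]
tcp_rot: [3.14, -0.001, 1.245]
contact_force: [0.3, -0.3, 0.6]
opening: 0.298
grasp_force: 0.0
clock: 3.65
eef_pos: [619.6, 290.1, 41.3]
tcp_rot: [3.141, -0.001, 1.245]
contact_force: [-1.0, 0.1, 5.5]
opening: 0.229
grasp_force: 40.0
t 3.65 rv [ 0.001 -0.001  0.005] d now-axes [-1.3  1.6  1.3] d target-axes [-1.3  1.6  1.3]
```

In the tool's units: -30 mm / 750 = -0.04, -25 mm / 750 = -0.0333, -0.12 rad / 3.1416 = -0.0382.

```bash
echo '{"rx":[0, 0, 0, 0, 0], "ry":[0, 0, 0, 0, 0], "rz":[0, 0, 0, -0.0318, -0.0382], "dx":[0, 0, 0, 0, 0], "dy":[0, 0, 0, 0, 0], "dz":[-0.0133, -0.0333, -0.04, -0.0267, -0.0067], "aperture":[0, 0, 0, 0, 0]}' | python3 -m handwheel; echo '{"rx":[0, 0, 0, 0], "ry":[0, 0, 0, 0], "rz":[-0.0382, -0.0382, -0.0216, 0], "dx":[0, 0, 0, 0], "dy":[0, 0, 0, 0], "dz":[0, 0, 0, 0], "aperture":[0, 0, 0, 0]}' | python3 -m handwheel; python3 -c "
from h import *
go(587.5,-311.7,130,1.7725)"
```

```text
clock: 4.07
eef_pos: [621.0, 290.7, 135.1]
tcp_rot: [3.137, -0.003, 1.469]
contact_force: [1.2, 0.7, 0.1]
opening: 0.228
grasp_force: 39.1
clock: 4.4
eef_pos: [619.0, 289.8, 131.0]
tcp_rot: [3.141, -0.0, 1.776]
contact_force: [1.3, 0.9, -0.8]
opening: 0.23
grasp_force: 39.1
t 4.4 rv [ 0.    -0.     0.003] d now-axes [-582.4 -153.3    0.9] d target-axes [-582.9 -151.4    1. ]
```

In the tool's units: -33 mm / 750 = -0.044, -8.6 mm / 750 = -0.0115.

```bash
echo '{"rx":[0, 0, 0, 0, 0], "ry":[0, 0, 0, 0, 0], "rz":[0, 0, 0, 0, 0], "dx":[-0.02, -0.04, -0.044, -0.044, -0.044], "dy":[-0.0053, -0.0107, -0.0115, -0.0115, -0.0115], "dz":[0, 0, 0, 0, 0], "aperture":[0, 0, 0, 0, 0]}' | python3 -m handwheel >/dev/null; echo '{"rx":[0, 0, 0, 0, 0], "ry":[0, 0, 0, 0, 0], "rz":[0, 0, 0, 0, 0], "dx":[-0.044, -0.044, -0.044, -0.044, -0.044], "dy":[-0.0115, -0.0115, -0.0115, -0.0115, -0.0115], "dz":[0, 0, 0, 0, 0], "aperture":[0, 0, 0, 0, 0]}' | python3 -m handwheel >/dev/null; echo '{"rx":[0, 0, 0, 0, 0], "ry":[0, 0, 0, 0, 0], "rz":[0, 0, 0, 0, 0], "dx":[-0.044, -0.044, -0.044, -0.044, -0.044], "dy":[-0.0115, -0.0115, -0.0115, -0.0115, -0.0115], "dz":[0, 0, 0, 0, 0], "aperture":[0, 0, 0, 0, 0]}' | python3 -m handwheel >/dev/null; echo '{"rx":[0, 0, 0, 0, 0], "ry":[0, 0, 0, 0, 0], "rz":[0, 0, 0, 0, 0], "dx":[-0.044, -0.044, -0.0333, -0.016, 0], "dy":[-0.0115, -0.0115, -0.0093, -0.004, 0], "dz":[0, 0, 0, 0, 0], "aperture":[0, 0, 0, 0, 0]}' | python3 -m handwheel; echo '{"rx":[0], "ry":[0], "rz":[0], "dx":[0], "dy":[0], "dz":[0], "aperture":[0]}' | python3 -m handwheel; python3 -c "
from h import *
go(587.5,-311.7,39,1.7725)
im=cams.grab_frame('wrist'); cv2.imwrite('pics/w2.png',im[:,:,::-1])"
```

```text
clock: 6.07
eef_pos: [586.0, -308.7, 130.4]
tcp_rot: [3.142, 0.001, 1.768]
contact_force: [-0.1, 0.4, -0.3]
opening: 0.228
grasp_force: 39.1
clock: 6.15
eef_pos: [586.2, -306.0, 130.2]
tcp_rot: [-3.141, -0.001, 1.77]
contact_force: [-0.3, 0.4, -0.8]
opening: 0.23
grasp_force: 39.1
t 6.15 rv [-0.    -0.001 -0.003] d now-axes [-5.9  0.2 91.2] d target-axes [-5.9  0.1 91.2]
```

View pics/w2.png

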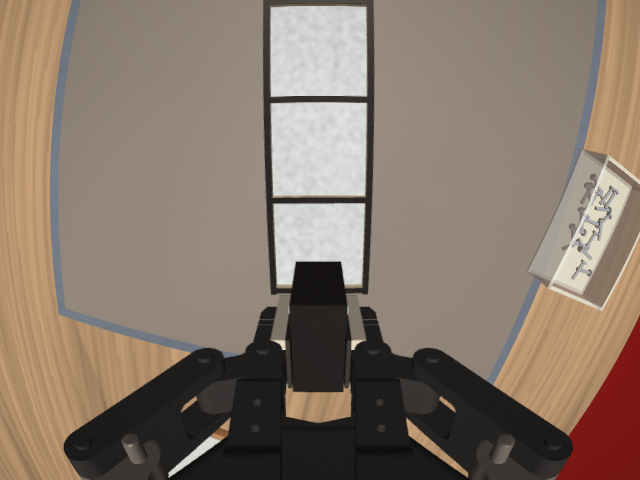

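Wrist view: the fan (320,320) is held square. The rack's right end is at row 291 (corners 273 and 367) and the rightmost bay spans rows 205-290. I check the bay position by ray casting before lowering.

In the tool's units: 30 mm / 750 = 0.04, 12 mm / 750 = 0.016.

```bash
python3 -c "
from h import *
p=cams.camera_params('wrist'); p['fish']=1
q=plane(p,[(272,293),(368,292)],12); print(q.round(1),'expected end corners',[(RK-135*ax(RY)+s*35*np.array([np.cos(RY),np.sin(RY)])).round(1) for s in(-1,1)])
q=plane(p,[(320,200)],12); print(q, (RK-66*ax(RY)).round(1))"; echo '{"rx":[0, 0, 0, 0, 0], "ry":[0, 0, 0, 0, 0], "rz":[0, 0, 0, 0, 0], "dx":[-0.008, 0, 0, 0, 0], "dy":[0, 0, 0, 0, 0], "dz":[0.0133, 0.04, 0.04, 0.016, 0], "aperture":[0, 0, 0, 0, 0]}' | python3 -m handwheel ; echo '{"rx":[0], "ry":[0], "rz":[0], "dx":[0], "dy":[0], "dz":[0], "aperture":[0]}' | python3 -m handwheel
```

```text
[[ 560.7 -350.4]
 [ 628.6 -335.8]] expected end corners [array([ 560.5, -354. ]), array([ 629., -340.])]
[[ 581.00424535 -276.61501917]] [ 580.9 -279.4]
clock: 6.62
eef_pos: [585.9, -309.5, 44.5]
tcp_rot: [-3.137, -0.004, 1.774]
contact_force: [-1.3, 0.2, -0.3]
opening: 0.228
grasp_force: 39.1
clock: 6.7
eef_pos: [588.0, -310.8, 47.8]
tcp_rot: [-3.14, -0.001, 1.774]
contact_force: [-0.3, 0.3, 0.4]
opening: 0.229
grasp_force: 39.1
```

In the tool's units: 6 mm / 750 = 0.008, 3.5 mm / 750 = 0.0047.

```bash
echo '{"rx":[0, 0, 0, 0, 0], "ry":[0, 0, 0, 0, 0], "rz":[0, 0, 0, 0, 0], "dx":[0, 0, 0, 0, 0], "dy":[0, 0, 0, 0, 0], "dz":[0.008, 0.0047, 0.0011, 0, 0], "aperture":[0, 0, 0, 0, 0]}' | python3 -m handwheel; echo '{"rx":[0, 0, 0, 0, 0], "ry":[0, 0, 0, 0, 0], "rz":[0, 0, 0, 0, 0], "dx":[0, 0, 0, 0, 0], "dy":[0, 0, 0, 0, 0], "dz":[0, 0, 0, 0, 0], "aperture":[1, 1, 1, 1, 1]}' | python3 -m handwheel;echo '{"rx":[0, 0, 0, 0, 0], "ry":[0, 0, 0, 0, 0], "rz":[0, 0, 0, 0, 0], "dx":[0, 0, 0, 0, 0], "dy":[0, 0, 0, 0, 0], "dz":[0, -0.0133, -0.0467, -0.0467, -0.016], "aperture":[1, 1, 1, 1, 1]}' | python3 -m handwheel; echo '{"rx":[0, 0, 0, 0, 0], "ry":[0, 0, 0, 0, 0], "rz":[0.0398, 0.0398, 0.0398, 0.0398, 0.0159], "dx":[0, 0, 0, 0, 0], "dy":[0, 0, 0, 0, 0], "dz":[0, 0, 0, 0, 0], "aperture":[1, 1, 1, 1, 1]}' | python3 -m handwheel;echo '{"rx":[0], "ry":[0], "rz":[0], "dx":[0], "dy":[0], "dz":[0], "aperture":[1]}' | python3 -m handwheel; python3 -c "
from h import *
go(601.9,226.8,130,1.5708-.35)
im=cams.grab_frame('wrist'); cv2.imwrite('pics/w3.png',im[:,:,::-1])"
```

```text
clock: 7.12
eef_pos: [588.3, -311.7, 38.5]
tcp_rot: [3.141, 0.0, 1.773]
contact_force: [-0.9, 0.3, -0.3]
opening: 0.229
grasp_force: 39.1
clock: 7.53
eef_pos: [588.1, -311.6, 38.0]
tcp_rot: [3.142, 0.0, 1.773]
contact_force: [0.1, 0.4, 0.2]
opening: 0.923
grasp_force: 0.0
clock: 7.95
eef_pos: [590.2, -312.7, 135.5]
tcp_rot: [3.137, 0.004, 1.773]
contact_force: [1.6, -0.6, -0.2]
opening: 1.003
grasp_force: 0.0
clock: 8.37
eef_pos: [588.1, -311.6, 130.6]
tcp_rot: [3.141, 0.0, 1.216]
contact_force: [0.5, -0.1, -0.4]
opening: 1.004
grasp_force: 0.0
clock: 8.45
eef_pos: [588.1, -311.6, 130.5]
tcp_rot: [3.141, 0.0, 1.22]
contact_force: [-0.5, 0.2, -0.5]
opening: 0.998
grasp_force: 0.0
t 8.45 rv [ 0.  0. -0.] d now-axes [ 5.104e+02 -1.718e+02  4.000e-01] d target-axes [ 5.105e+02 -1.717e+02  5.000e-01]
```

View pics/w3.png

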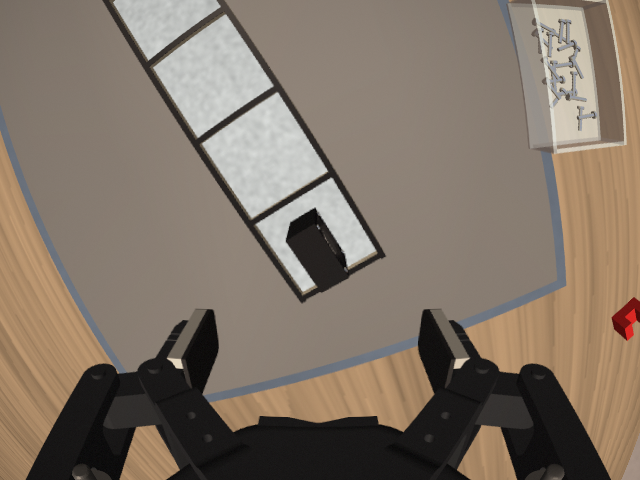

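The fan stands upright in the rightmost bay (320,250), released. Next is the motor.

In the tool's units: 36.4 mm / 750 = 0.0485, -12.3 mm / 750 = -0.0164.

```bash
echo '{"rx":[0, 0, 0, 0, 0], "ry":[0, 0, 0, 0, 0], "rz":[0, 0, 0, 0, 0], "dx":[0.0485, 0.0485, 0.0485, 0.0485, 0.0485], "dy":[-0.0164, -0.0164, -0.0164, -0.0164, -0.0164], "dz":[0, 0, 0, 0, 0], "aperture":[1, 1, 1, 1, 1]}' | python3 -m handwheel >/dev/null; echo '{"rx":[0, 0, 0, 0, 0], "ry":[0, 0, 0, 0, 0], "rz":[0, 0, 0, 0, 0], "dx":[0.0485, 0.0485, 0.0485, 0.0485, 0.0485], "dy":[-0.0164, -0.0164, -0.0164, -0.0164, -0.0164], "dz":[0, 0, 0, 0, 0], "aperture":[1, 1, 1, 1, 1]}' | python3 -m handwheel>/dev/null; echo '{"rx":[0, 0, 0, 0, 0], "ry":[0, 0, 0, 0, 0], "rz":[0, 0, 0, 0, 0], "dx":[0.0485, 0.0485, 0.0485, 0.0485, 0], "dy":[-0.0164, -0.0164, -0.0164, -0.0164, 0], "dz":[0, 0, 0, 0, 0], "aperture":[1, 1, 1, 1, 1]}' | python3 -m handwheel; echo '{"rx":[0, 0], "ry":[0, 0], "rz":[0, 0], "dx":[0, 0], "dy":[0, 0], "dz":[0, 0], "aperture":[1, 1]}' | python3 -m handwheel; python3 -c "
from h import *
go(601.9,226.8,40,1.5708-.35)"
```

```text
clock: 9.75
eef_pos: [600.3, 232.6, 130.6]
tcp_rot: [3.141, -0.003, 1.229]
contact_force: [-0.6, -1.2, 0.3]
opening: 1.002
grasp_force: 0.0
clock: 9.92
eef_pos: [599.7, 225.9, 129.9]
tcp_rot: [-3.141, 0.001, 1.225]
contact_force: [0.3, -0.2, -0.2]
opening: 0.998
grasp_force: 0.0
t 9.92 rv [-0.     0.001  0.004] d now-axes [ 1.7  1.8 89.9] d target-axes [ 1.6  1.8 89.9]
```

In the tool's units: 30 mm / 750 = 0.04, 20 mm / 750 = 0.0267.

```bash
echo '{"rx":[0, 0, 0, 0, 0], "ry":[0, 0, 0, 0, 0], "rz":[0, 0, 0, 0, 0], "dx":[0.0027, 0, 0, 0, 0], "dy":[0.0027, 0, 0, 0, 0], "dz":[0.04, 0.04, 0.0267, 0.0133, 0], "aperture":[1, 1, 1, 1, 1]}' | python3 -m handwheel; echo '{"rx":[0, 0, 0, 0, 0], "ry":[0, 0, 0, 0, 0], "rz":[0, 0, 0, 0, 0], "dx":[0, 0, 0, 0, 0], "dy":[0, 0, 0, 0, 0], "dz":[0, 0, 0, 0, 0], "aperture":[0, 0, 0, 0, 0]}' | python3 -m handwheel 60;echo '{"rx":[0, 0, 0], "ry":[0, 0, 0], "rz":[0, 0, 0], "dx":[0, 0, 0], "dy":[0, 0, 0], "dz":[0, 0, 0], "aperture":[0, 0, 0]}' | python3 -m handwheel; python3 -c "
from h import *
go(601.9,226.8,40,1.5708-.35)"
```

```text
clock: 10.33
eef_pos: [601.1, 225.3, 37.8]
tcp_rot: [-3.138, 0.003, 1.222]
contact_force: [0.4, 0.5, 0.1]
opening: 1.001
grasp_force: 0.0
clock: 10.75
eef_pos: [603.5, 227.7, 41.7]
tcp_rot: [3.14, -0.001, 1.223]
contact_force: [-0.4, -1.5, 7.0]
opening: 0.477
grasp_force: 62.3
clock: 11.0
eef_pos: [603.5, 227.7, 41.7]
tcp_rot: [3.14, -0.001, 1.223]
contact_force: [-1.0, -0.9, 7.0]
opening: 0.479
grasp_force: 62.3
t 11.0 rv [ 0.002 -0.001  0.002] d now-axes [-1.4 -1.2  1.7] d target-axes [-1.4 -1.2  1.7]
```

In the tool's units: -30 mm / 750 = -0.04, -25 mm / 750 = -0.0333, -0.12 rad / 3.1416 = -0.0382.

```bash
echo '{"rx":[0, 0, 0, 0, 0], "ry":[0, 0, 0, 0, 0], "rz":[0, 0, 0, -0.0318, -0.0382], "dx":[0, 0, 0, 0, 0], "dy":[0, 0, 0, 0, 0], "dz":[-0.0133, -0.0333, -0.04, -0.0267, -0.0067], "aperture":[0, 0, 0, 0, 0]}' | python3 -m handwheel; echo '{"rx":[0, 0, 0, 0], "ry":[0, 0, 0, 0], "rz":[-0.0382, -0.0382, -0.028, 0], "dx":[0, 0, 0, 0], "dy":[0, 0, 0, 0], "dz":[0, 0, 0, 0], "aperture":[0, 0, 0, 0]}' | python3 -m handwheel; python3 -c "
from h import *
go(574.6,-245.5,130,1.7725)"
```

```text
clock: 11.42
eef_pos: [604.5, 228.2, 134.8]
tcp_rot: [3.136, -0.003, 1.447]
contact_force: [0.8, 1.1, -2.3]
opening: 0.478
grasp_force: 61.5
clock: 11.75
eef_pos: [602.4, 227.4, 130.8]
tcp_rot: [3.141, -0.0, 1.775]
contact_force: [0.3, -0.8, -2.4]
opening: 0.478
grasp_force: 61.5
t 11.75 rv [ 0.    -0.     0.002] d now-axes [-457.5 -123.1    0.8] d target-axes [-457.8 -122.     0.8]
```

In the tool's units: -32 mm / 750 = -0.0427, -8.5 mm / 750 = -0.0113.

```bash
echo '{"rx":[0, 0, 0, 0, 0], "ry":[0, 0, 0, 0, 0], "rz":[0, 0, 0, 0, 0], "dx":[-0.02, -0.0373, -0.0427, -0.0427, -0.0427], "dy":[-0.0053, -0.01, -0.0113, -0.0113, -0.0113], "dz":[0, 0, 0, 0, 0], "aperture":[0, 0, 0, 0, 0]}' | python3 -m handwheel >/dev/null; echo '{"rx":[0, 0, 0, 0, 0], "ry":[0, 0, 0, 0, 0], "rz":[0, 0, 0, 0, 0], "dx":[-0.0427, -0.0427, -0.0427, -0.0427, -0.0427], "dy":[-0.0113, -0.0113, -0.0113, -0.0113, -0.0113], "dz":[0, 0, 0, 0, 0], "aperture":[0, 0, 0, 0, 0]}' | python3 -m handwheel >/dev/null; echo '{"rx":[0, 0, 0, 0, 0], "ry":[0, 0, 0, 0, 0], "rz":[0, 0, 0, 0, 0], "dx":[-0.0427, -0.0427, -0.0427, -0.0427, -0.0267], "dy":[-0.0113, -0.0113, -0.0113, -0.0113, -0.0073], "dz":[0, 0, 0, 0, 0], "aperture":[0, 0, 0, 0, 0]}' | python3 -m handwheel ; echo '{"rx":[0, 0, 0], "ry":[0, 0, 0], "rz":[0, 0, 0], "dx":[-0.014, 0, 0], "dy":[-0.004, 0, 0], "dz":[0, 0, 0], "aperture":[0, 0, 0]}' | python3 -m handwheel; python3 -c "
from h import *
go(574.6,-245.5,40,1.7725)"
```

```text
clock: 13.0
eef_pos: [573.8, -237.9, 130.4]
tcp_rot: [3.142, 0.001, 1.766]
contact_force: [0.0, 1.0, -1.8]
opening: 0.482
grasp_force: 61.4
clock: 13.25
eef_pos: [573.3, -245.4, 130.0]
tcp_rot: [-3.141, -0.001, 1.768]
contact_force: [0.1, 0.2, -2.5]
opening: 0.478
grasp_force: 61.4
t 13.25 rv [-0.    -0.001 -0.005] d now-axes [-0.4  1.3 90. ] d target-axes [-0.3  1.2 90. ]
```

In the tool's units: 30 mm / 750 = 0.04, 28 mm / 750 = 0.0373.

```bash
echo '{"rx":[0, 0, 0, 0, 0], "ry":[0, 0, 0, 0, 0], "rz":[0, 0, 0, 0, 0], "dx":[0, 0, 0, 0, 0], "dy":[0.0013, 0, 0, 0, 0], "dz":[0.0133, 0.04, 0.0373, 0.016, 0], "aperture":[0, 0, 0, 0, 0]}' | python3 -m handwheel ; echo '{"rx":[0, 0, 0, 0, 0], "ry":[0, 0, 0, 0, 0], "rz":[0, 0, 0, 0, 0], "dx":[0, 0, 0, 0, 0], "dy":[0, 0, 0, 0, 0], "dz":[0.008, 0.0053, 0.002, 0, 0], "aperture":[0, 0, 0, 0, 0]}' | python3 -m handwheel
```

```text
clock: 13.67
eef_pos: [572.7, -242.8, 46.5]
tcp_rot: [-3.136, -0.004, 1.772]
contact_force: [-1.9, 0.1, -3.0]
opening: 0.482
grasp_force: 61.3
clock: 14.08
eef_pos: [575.3, -245.3, 39.3]
tcp_rot: [3.141, 0.001, 1.771]
contact_force: [0.1, 0.1, -2.4]
opening: 0.475
grasp_force: 61.4
```

Still 1.5 mm clear of the floor (the weight is still on the gripper), so I lower a little more and release.

In the tool's units: 1.4 mm / 750 = 0.0019.

```bash
echo '{"rx":[0, 0, 0], "ry":[0, 0, 0], "rz":[0, 0, 0], "dx":[0, 0, 0], "dy":[0, 0, 0], "dz":[0.0019, 0, 0], "aperture":[0, 0, 0]}' | python3 -m handwheel; echo '{"rx":[0, 0, 0, 0, 0], "ry":[0, 0, 0, 0, 0], "rz":[0, 0, 0, 0, 0], "dx":[0, 0, 0, 0, 0], "dy":[0, 0, 0, 0, 0], "dz":[0, 0, 0, 0, 0], "aperture":[1, 1, 1, 1, 1]}' | python3 -m handwheel;echo '{"rx":[0, 0, 0, 0, 0], "ry":[0, 0, 0, 0, 0], "rz":[0, 0, 0, 0, 0], "dx":[0, 0, 0, 0, 0], "dy":[0, 0, 0, 0, 0], "dz":[0, -0.0133, -0.0467, -0.0467, -0.0147], "aperture":[1, 1, 1, 1, 1]}' | python3 -m handwheel; echo '{"rx":[0, 0, 0, 0, 0], "ry":[0, 0, 0, 0, 0], "rz":[0.0398, 0.0398, 0.0398, 0.0398, 0.0032], "dx":[0, 0, 0, 0, 0], "dy":[0, 0, 0, 0, 0], "dz":[0, 0, 0, 0, 0], "aperture":[1, 1, 1, 1, 1]}' | python3 -m handwheel;echo '{"rx":[0], "ry":[0], "rz":[0], "dx":[0], "dy":[0], "dz":[0], "aperture":[1]}' | python3 -m handwheel; python3 -c "
from h import *
go(583,162.8,130,1.5708+SY)
im=cams.grab_frame('wrist'); cv2.imwrite('pics/w4.png',im[:,:,::-1])"
```

```text
clock: 14.33
eef_pos: [575.4, -245.3, 37.7]
tcp_rot: [3.14, 0.001, 1.771]
contact_force: [0.8, -0.8, 1.9]
opening: 0.483
grasp_force: 61.8
clock: 14.75
eef_pos: [574.8, -245.0, 37.1]
tcp_rot: [-3.142, -0.0, 1.771]
contact_force: [-0.7, -0.1, 0.3]
opening: 1.0
grasp_force: 0.0
clock: 15.17
eef_pos: [577.1, -246.0, 133.4]
tcp_rot: [3.137, 0.004, 1.771]
contact_force: [1.8, -0.5, 0.5]
opening: 1.003
grasp_force: 0.0
clock: 15.58
eef_pos: [574.9, -245.0, 128.6]
tcp_rot: [3.141, 0.0, 1.255]
contact_force: [0.5, -0.0, -0.5]
opening: 1.0
grasp_force: 0.0
clock: 15.67
eef_pos: [574.8, -245.0, 128.4]
tcp_rot: [3.141, 0.0, 1.264]
contact_force: [-0.3, 0.2, -0.6]
opening: 0.999
grasp_force: 0.0
t 15.67 rv [0.    0.    0.001] d now-axes [ 391.2 -115.5   -1.6] d target-axes [ 391.1 -115.9   -1.6]
```

View pics/w4.png

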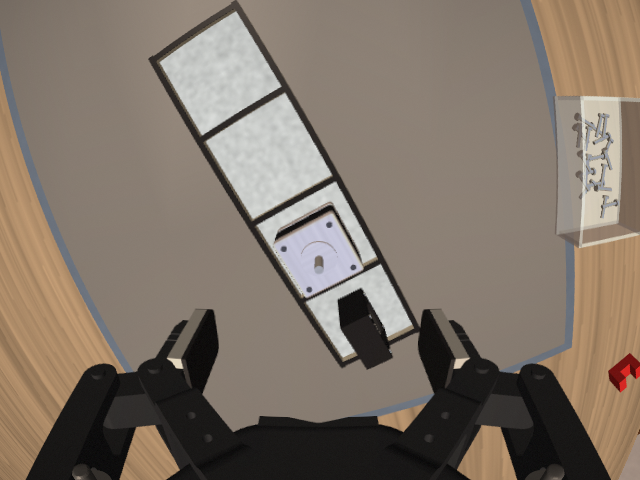

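The motor stands in the second bay from the right (318,255), with the fan beside it (365,330). Next is the bearing.

In the tool's units: 35.6 mm / 750 = 0.0475, -10.5 mm / 750 = -0.014.

```bash
echo '{"rx":[0, 0, 0, 0, 0], "ry":[0, 0, 0, 0, 0], "rz":[0, 0, 0, 0, 0], "dx":[0.0475, 0.0475, 0.0475, 0.0475, 0.0475], "dy":[-0.014, -0.014, -0.014, -0.014, -0.014], "dz":[0, 0, 0, 0, 0], "aperture":[1, 1, 1, 1, 1]}' | python3 -m handwheel >/dev/null; echo '{"rx":[0, 0, 0, 0, 0], "ry":[0, 0, 0, 0, 0], "rz":[0, 0, 0, 0, 0], "dx":[0.0475, 0.0475, 0.0475, 0.0475, 0.0475], "dy":[-0.014, -0.014, -0.014, -0.014, -0.014], "dz":[0, 0, 0, 0, 0], "aperture":[1, 1, 1, 1, 1]}' | python3 -m handwheel>/dev/null; echo '{"rx":[0, 0, 0, 0], "ry":[0, 0, 0, 0], "rz":[0, 0, 0, 0], "dx":[0.0475, 0, 0, 0], "dy":[-0.014, 0, 0, 0], "dz":[0, 0, 0, 0], "aperture":[1, 1, 1, 1]}' | python3 -m handwheel;  python3 -c "
from h import *
go(583,162.8,41,1.5708+SY)
im=cams.grab_frame('wrist'); cv2.imwrite('pics/w5.png',im[:,:,::-1])"
```

```text
clock: 16.88
eef_pos: [584.0, 162.9, 128.0]
tcp_rot: [-3.141, 0.001, 1.264]
contact_force: [-0.5, -0.3, 0.7]
opening: 1.0
grasp_force: 0.0
t 16.88 rv [-0.     0.001  0.001] d now-axes [-0.4 -0.9 87. ] d target-axes [-0.4 -1.  87. ]
```

View pics/w5.png

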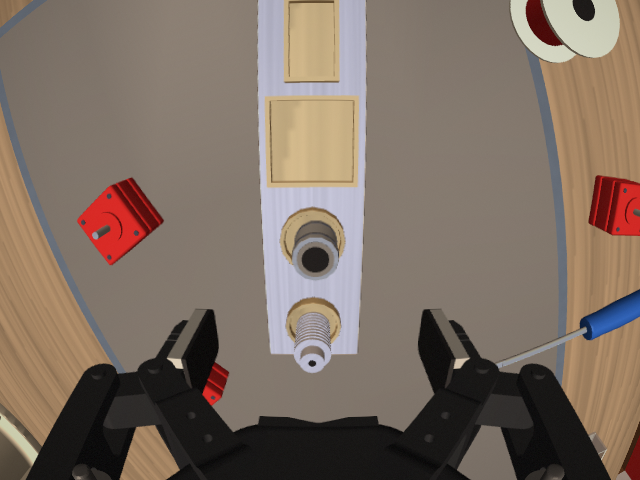

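Wrist view: bearing bore at (316,260), heat sink bore at (312,363), and a red motor near (215,385) on the finger side. I check these by ray casting.

```bash
python3 -c "
from h import *
p=cams.camera_params('wrist'); p['fish']=1
print(plane(p,[(316,260)],47),plane(p,[(312,363)],56),plane(p,[(220,365)],30))
t=cams.camera_params('top');print(plane(t,[(268,357)],34))"
```

```text
[[582.66725659 163.60281794]] [[559.33061011  99.21985454]] [[484.80432882  96.7568136 ]]
[[448.1375273   75.46535757]]
```

In the tool's units: 30 mm / 750 = 0.04, 18 mm / 750 = 0.024.

```bash
echo '{"rx":[0, 0, 0, 0, 0], "ry":[0, 0, 0, 0, 0], "rz":[0, 0, 0, 0, 0], "dx":[-0.0013, 0, 0, 0, 0], "dy":[-0.0013, 0, 0, 0, 0], "dz":[0.04, 0.04, 0.024, 0.012, 0], "aperture":[1, 1, 0.8, 0.8, 0.8]}' | python3 -m handwheel; echo '{"rx":[0, 0, 0, 0, 0], "ry":[0, 0, 0, 0, 0], "rz":[0, 0, 0, 0, 0], "dx":[0, 0, 0, 0, 0], "dy":[0, 0, 0, 0, 0], "dz":[0, 0, 0, 0, 0], "aperture":[0, 0, 0, 0, 0]}' | python3 -m handwheel 50;echo '{"rx":[0, 0, 0], "ry":[0, 0, 0], "rz":[0, 0, 0], "dx":[0, 0, 0], "dy":[0, 0, 0], "dz":[0, 0, 0], "aperture":[0, 0, 0]}' | python3 -m handwheel; python3 -c "
from h import *
go(583,163.2,40,1.5708+SY)"
```

```text
clock: 17.35
eef_pos: [581.8, 160.8, 39.2]
tcp_rot: [-3.139, 0.002, 1.26]
contact_force: [0.4, 0.6, -0.1]
opening: 0.8
grasp_force: 0.0
clock: 17.77
eef_pos: [584.1, 162.6, 42.7]
tcp_rot: [3.139, -0.001, 1.261]
contact_force: [-0.7, -0.9, 5.1]
opening: 0.31
grasp_force: 48.9
clock: 18.02
eef_pos: [584.0, 162.6, 42.7]
tcp_rot: [3.139, -0.001, 1.261]
contact_force: [-0.4, -1.6, 5.9]
opening: 0.312
grasp_force: 48.9
t 18.02 rv [ 0.002 -0.001 -0.002] d now-axes [ 0.3 -1.2  2.7] d target-axes [ 0.3 -1.2  2.7]
```

In the tool's units: -30 mm / 750 = -0.04, -25 mm / 750 = -0.0333, -0.12 rad / 3.1416 = -0.0382.

```bash
echo '{"rx":[0, 0, 0, 0, 0], "ry":[0, 0, 0, 0, 0], "rz":[0, 0, 0, -0.0318, -0.0382], "dx":[0, 0, 0, 0, 0], "dy":[0, 0, 0, 0, 0], "dz":[-0.0133, -0.0333, -0.04, -0.0267, -0.004], "aperture":[0, 0, 0, 0, 0]}' | python3 -m handwheel; echo '{"rx":[0, 0, 0, 0], "ry":[0, 0, 0, 0], "rz":[-0.0382, -0.0382, -0.0159, 0], "dx":[0, 0, 0, 0], "dy":[0, 0, 0, 0], "dz":[0, 0, 0, 0], "aperture":[0, 0, 0, 0]}' | python3 -m handwheel; python3 -c "
from h import *
go(561.4,-181,130,1.7725)"
```

```text
clock: 18.43
eef_pos: [585.4, 163.2, 134.4]
tcp_rot: [3.135, -0.002, 1.485]
contact_force: [0.2, 1.1, -0.9]
opening: 0.311
grasp_force: 49.3
clock: 18.77
eef_pos: [583.2, 162.6, 130.3]
tcp_rot: [3.14, -0.0, 1.773]
contact_force: [-0.1, -0.1, -0.8]
opening: 0.312
grasp_force: 49.3
t 18.77 rv [ 0.001 -0.     0.001] d now-axes [-3.322e+02 -9.050e+01  2.000e-01] d target-axes [-3.323e+02 -9.020e+01  3.000e-01]
```

In the tool's units: -32 mm / 750 = -0.0427, -8.7 mm / 750 = -0.0116.

```bash
echo '{"rx":[0, 0, 0, 0, 0], "ry":[0, 0, 0, 0, 0], "rz":[0, 0, 0, 0, 0], "dx":[-0.02, -0.0373, -0.0427, -0.0427, -0.0427], "dy":[-0.0053, -0.01, -0.0116, -0.0116, -0.0116], "dz":[0, 0, 0, 0, 0], "aperture":[0, 0, 0, 0, 0]}' | python3 -m handwheel >/dev/null; echo '{"rx":[0, 0, 0, 0, 0], "ry":[0, 0, 0, 0, 0], "rz":[0, 0, 0, 0, 0], "dx":[-0.0427, -0.0427, -0.0427, -0.0427, -0.0427], "dy":[-0.0116, -0.0116, -0.0116, -0.0116, -0.0116], "dz":[0, 0, 0, 0, 0], "aperture":[0, 0, 0, 0, 0]}' | python3 -m handwheel >/dev/null;  echo '{"rx":[0, 0, 0, 0], "ry":[0, 0, 0, 0], "rz":[0, 0, 0, 0], "dx":[-0.0293, -0.0147, 0, 0], "dy":[-0.008, -0.004, 0, 0], "dz":[0, 0, 0, 0], "aperture":[0, 0, 0, 0]}' | python3 -m handwheel; echo '{"rx":[0, 0, 0, 0, 0], "ry":[0, 0, 0, 0, 0], "rz":[0, 0, 0, 0, 0], "dx":[0, 0, 0, 0, 0], "dy":[0, 0, 0, 0, 0], "dz":[0.0133, 0.04, 0.0373, 0.016, 0], "aperture":[0, 0, 0, 0, 0]}' | python3 -m handwheel ; echo '{"rx":[0], "ry":[0], "rz":[0], "dx":[0], "dy":[0], "dz":[0], "aperture":[0]}' | python3 -m handwheel; python3 -c "
from h import *
go(561.4,-181,38.7,1.7725)"
```

```text
clock: 19.93
eef_pos: [560.4, -181.1, 129.3]
tcp_rot: [3.142, -0.0, 1.768]
contact_force: [0.3, -0.3, -1.3]
opening: 0.31
grasp_force: 49.3
clock: 20.35
eef_pos: [558.5, -178.9, 45.8]
tcp_rot: [-3.136, -0.003, 1.772]
contact_force: [-0.6, -0.1, -0.8]
opening: 0.309
grasp_force: 49.3
clock: 20.43
eef_pos: [560.5, -179.9, 48.6]
tcp_rot: [-3.14, -0.001, 1.772]
contact_force: [0.8, -0.1, -1.2]
opening: 0.308
grasp_force: 49.3
t 20.43 rv [-0.001 -0.001 -0.001] d now-axes [-1.3  0.7  9.9] d target-axes [-1.3  0.7  9.9]
```

```bash
echo '{"rx":[0, 0, 0, 0, 0], "ry":[0, 0, 0, 0, 0], "rz":[0, 0, 0, 0, 0], "dx":[-0.0013, 0, 0, 0, 0], "dy":[0.0007, 0, 0, 0, 0], "dz":[0.008, 0.004, 0.0008, 0, 0], "aperture":[0, 0, 0, 0, 0]}' | python3 -m handwheel
```

```text
clock: 20.85
eef_pos: [561.7, -181.8, 40.0]
tcp_rot: [3.141, 0.0, 1.771]
contact_force: [-0.2, 0.4, -1.4]
opening: 0.312
grasp_force: 49.3
```

In the tool's units: 1.3 mm / 750 = 0.0017.

```bash
echo '{"rx":[0, 0, 0], "ry":[0, 0, 0], "rz":[0, 0, 0], "dx":[0, 0, 0], "dy":[0, 0, 0], "dz":[0.0017, 0, 0], "aperture":[0, 0, 0]}' | python3 -m handwheel; echo '{"rx":[0, 0, 0, 0, 0], "ry":[0, 0, 0, 0, 0], "rz":[0, 0, 0, 0, 0], "dx":[0, 0, 0, 0, 0], "dy":[0, 0, 0, 0, 0], "dz":[0, 0, 0, 0, 0], "aperture":[1, 1, 1, 1, 1]}' | python3 -m handwheel;echo '{"rx":[0, 0, 0, 0, 0], "ry":[0, 0, 0, 0, 0], "rz":[0, 0, 0, 0, 0], "dx":[0, 0, 0, 0, 0], "dy":[0, 0, 0, 0, 0], "dz":[0, -0.0133, -0.0467, -0.0467, -0.0147], "aperture":[1, 1, 1, 1, 1]}' | python3 -m handwheel; echo '{"rx":[0, 0, 0, 0, 0], "ry":[0, 0, 0, 0, 0], "rz":[0.0398, 0.0398, 0.0398, 0.0398, 0.0032], "dx":[0, 0, 0, 0, 0], "dy":[0, 0, 0, 0, 0], "dz":[0, 0, 0, 0, 0], "aperture":[1, 1, 1, 1, 1]}' | python3 -m handwheel;echo '{"rx":[0], "ry":[0], "rz":[0], "dx":[0], "dy":[0], "dz":[0], "aperture":[1]}' | python3 -m handwheel; python3 -c "
from h import *
go(560.2,99.2,131,1.5708+SY)
im=cams.grab_frame('top'); cv2.imwrite('pics/t2.png',im[:,:,::-1])"
```

```text
clock: 21.1
eef_pos: [561.8, -181.9, 38.7]
tcp_rot: [3.141, 0.001, 1.771]
contact_force: [-1.1, 0.1, 4.6]
opening: 0.305
grasp_force: 49.8
clock: 21.52
eef_pos: [561.3, -181.7, 38.1]
tcp_rot: [-3.141, -0.0, 1.771]
contact_force: [-0.5, 0.8, -0.2]
opening: 0.982
grasp_force: 0.0
clock: 21.93
eef_pos: [563.6, -182.4, 134.3]
tcp_rot: [3.136, 0.003, 1.771]
contact_force: [0.9, -0.6, 1.4]
opening: 0.999
grasp_force: 0.0
clock: 22.35
eef_pos: [561.4, -181.7, 129.7]
tcp_rot: [3.141, 0.0, 1.255]
contact_force: [-0.2, -0.1, -0.4]
opening: 0.997
grasp_force: 0.0
clock: 22.43
eef_pos: [561.4, -181.7, 129.6]
tcp_rot: [3.141, 0.0, 1.264]
contact_force: [0.9, -0.6, 0.1]
opening: 0.997
grasp_force: 0.0
t 22.43 rv [0.    0.    0.001] d now-axes [267.4 -86.1  -1.5] d target-axes [267.3 -86.3  -1.4]
```

View pics/t2.png

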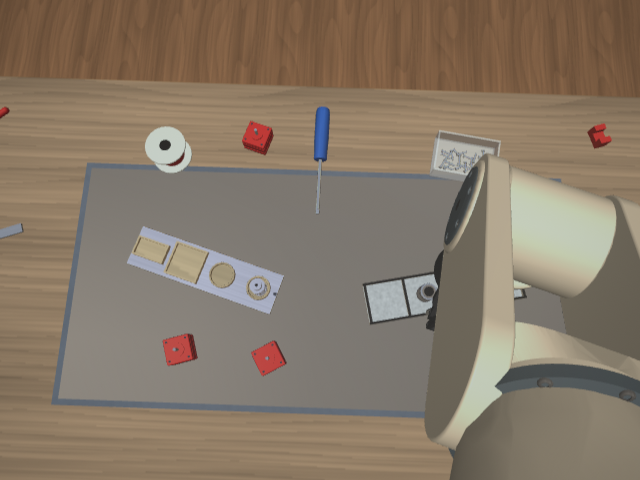

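The bearing stands in the third bay from the right (427,292), and the heat sink (259,287) is untouched. That one is next.

In the tool's units: 33.4 mm / 750 = 0.0445, -10.8 mm / 750 = -0.0144.

```bash
echo '{"rx":[0, 0, 0, 0, 0], "ry":[0, 0, 0, 0, 0], "rz":[0, 0, 0, 0, 0], "dx":[0.0445, 0.0445, 0.0445, 0.0445, 0.0445], "dy":[-0.0144, -0.0144, -0.0144, -0.0144, -0.0144], "dz":[0, 0, 0, 0, 0], "aperture":[1, 1, 1, 1, 1]}' | python3 -m handwheel >/dev/null; echo '{"rx":[0, 0, 0, 0, 0], "ry":[0, 0, 0, 0, 0], "rz":[0, 0, 0, 0, 0], "dx":[0.0445, 0.0445, 0.0445, 0, 0], "dy":[-0.0144, -0.0144, -0.0144, 0, 0], "dz":[0, 0, 0, 0, 0], "aperture":[1, 0.7, 0.7, 0.7, 0.7]}' | python3 -m handwheel>/dev/null; echo '{"rx":[0], "ry":[0], "rz":[0], "dx":[0], "dy":[0], "dz":[0], "aperture":[0.7]}' | python3 -m handwheel;  python3 -c "
from h import *
go(560.2,99.2,42,1.5708+SY)"
```

```text
clock: 23.4
eef_pos: [560.5, 99.1, 129.1]
tcp_rot: [-3.141, 0.0, 1.264]
contact_force: [-0.2, 0.7, 0.3]
opening: 0.699
grasp_force: 0.0
t 23.4 rv [-0.     0.     0.001] d now-axes [ 0.  -0.3 87.1] d target-axes [ 0.  -0.3 87.1]
```

In the tool's units: 30 mm / 750 = 0.04, 18 mm / 750 = 0.024.

```bash
echo '{"rx":[0, 0, 0, 0, 0], "ry":[0, 0, 0, 0, 0], "rz":[0, 0, 0, 0, 0], "dx":[0, 0, 0, 0, 0], "dy":[0, 0, 0, 0, 0], "dz":[0.04, 0.04, 0.024, 0.012, 0], "aperture":[0.7, 0.7, 0.7, 0.7, 0.7]}' | python3 -m handwheel; echo '{"rx":[0, 0, 0, 0, 0], "ry":[0, 0, 0, 0, 0], "rz":[0, 0, 0, 0, 0], "dx":[0, 0, 0, 0, 0], "dy":[0, 0, 0, 0, 0], "dz":[0, 0, 0, 0, 0], "aperture":[0, 0, 0, 0, 0]}' | python3 -m handwheel 50;echo '{"rx":[0, 0, 0], "ry":[0, 0, 0], "rz":[0, 0, 0], "dx":[0, 0, 0], "dy":[0, 0, 0], "dz":[0, 0, 0], "aperture":[0, 0, 0]}' | python3 -m handwheel; echo '{"rx":[0, 0, 0, 0, 0], "ry":[0, 0, 0, 0, 0], "rz":[0, 0, 0, -0.0318, -0.0382], "dx":[0, 0, 0, 0, 0], "dy":[0, 0, 0, 0, 0], "dz":[-0.0133, -0.0333, -0.04, -0.0267, -0.004], "aperture":[0, 0, 0, 0, 0]}' | python3 -m handwheel; echo '{"rx":[0, 0, 0, 0], "ry":[0, 0, 0, 0], "rz":[-0.0382, -0.0382, -0.0159, 0], "dx":[0, 0, 0, 0], "dy":[0, 0, 0, 0], "dz":[0, 0, 0, 0], "aperture":[0, 0, 0, 0]}' | python3 -m handwheel; python3 -c "
from h import *
go(548.2,-116.5,130,1.7725)"
```

```text
clock: 23.82
eef_pos: [559.4, 97.7, 40.3]
tcp_rot: [-3.138, 0.002, 1.26]
contact_force: [-0.7, 0.1, 0.3]
opening: 0.697
grasp_force: 0.0
clock: 24.23
eef_pos: [561.7, 99.1, 43.7]
tcp_rot: [3.139, -0.001, 1.261]
contact_force: [-0.6, -1.5, 7.7]
opening: 0.28
grasp_force: 48.9
clock: 24.48
eef_pos: [561.7, 99.1, 43.7]
tcp_rot: [3.139, -0.001, 1.261]
contact_force: [-1.6, -1.3, 7.7]
opening: 0.28
grasp_force: 48.9
clock: 24.9
eef_pos: [562.9, 99.7, 135.1]
tcp_rot: [3.135, -0.002, 1.485]
contact_force: [0.1, -0.1, -0.7]
opening: 0.28
grasp_force: 49.1
clock: 25.23
eef_pos: [560.7, 99.3, 131.2]
tcp_rot: [3.141, -0.0, 1.773]
contact_force: [-0.6, -0.0, -0.6]
opening: 0.282
grasp_force: 49.0
t 25.23 rv [ 0.001 -0.     0.001] d now-axes [-208.9  -55.6    1.2] d target-axes [-208.9  -55.5    1.2]
```

Careful with the scale: shifts go in shares of 750 mm and turns go in shares of pi rad. That gives: -33 mm / 750 = -0.044, -28 mm / 750 = -0.0373.

```bash
echo '{"rx":[0, 0, 0, 0, 0], "ry":[0, 0, 0, 0, 0], "rz":[0, 0, 0, 0, 0], "dx":[-0.0187, -0.0373, -0.044, -0.044, -0.044], "dy":[-0.0053, -0.0099, -0.0117, -0.0117, -0.0117], "dz":[0, 0, 0, 0, 0], "aperture":[0, 0, 0, 0, 0]}' | python3 -m handwheel >/dev/null; echo '{"rx":[0, 0, 0, 0, 0], "ry":[0, 0, 0, 0, 0], "rz":[0, 0, 0, 0, 0], "dx":[-0.044, -0.0307, -0.016, 0, 0], "dy":[-0.0117, -0.008, -0.004, 0, 0], "dz":[0, 0, 0, 0, 0], "aperture":[0, 0, 0, 0, 0]}' | python3 -m handwheel; echo '{"rx":[0, 0, 0, 0, 0], "ry":[0, 0, 0, 0, 0], "rz":[0, 0, 0, 0, 0], "dx":[0, 0, 0, 0, 0], "dy":[0, 0, 0, 0, 0], "dz":[0.0133, 0.04, 0.0373, 0.016, 0], "aperture":[0, 0, 0, 0, 0]}' | python3 -m handwheel >/dev/null; echo '{"rx":[0, 0, 0, 0], "ry":[0, 0, 0, 0], "rz":[0, 0, 0, 0], "dx":[0, 0, 0, 0], "dy":[0, 0, 0, 0], "dz":[0.0053, 0.004, 0, 0], "aperture":[0, 0, 0, 0]}' | python3 -m handwheel; python3 -c "
from h import *
go(548.2,-116.5,39.7,1.7725)"
```

```text
clock: 26.07
eef_pos: [547.4, -117.2, 130.3]
tcp_rot: [3.142, -0.0, 1.768]
contact_force: [-0.6, 0.4, -1.7]
opening: 0.278
grasp_force: 49.0
clock: 26.82
eef_pos: [548.3, -116.8, 44.1]
tcp_rot: [3.14, 0.001, 1.771]
contact_force: [0.7, 0.3, 0.2]
opening: 0.28
grasp_force: 49.1
t 26.82 rv [ 0.001  0.001 -0.002] d now-axes [ 0.3 -0.1  4.4] d target-axes [ 0.3 -0.1  4.4]
```

In the tool's units: 3 mm / 750 = 0.004, 1.3 mm / 750 = 0.0017.

```bash
echo '{"rx":[0, 0, 0, 0], "ry":[0, 0, 0, 0], "rz":[0, 0, 0, 0], "dx":[0, 0, 0, 0], "dy":[0, 0, 0, 0], "dz":[0.004, 0.0017, 0, 0], "aperture":[0, 0, 0, 0]}' | python3 -m handwheel; echo '{"rx":[0, 0, 0, 0, 0], "ry":[0, 0, 0, 0, 0], "rz":[0, 0, 0, 0, 0], "dx":[0, 0, 0, 0, 0], "dy":[0, 0, 0, 0, 0], "dz":[0, 0, 0, 0, 0], "aperture":[1, 1, 1, 1, 1]}' | python3 -m handwheel;echo '{"rx":[0, 0, 0, 0, 0], "ry":[0, 0, 0, 0, 0], "rz":[0, 0, 0, 0, 0], "dx":[0, 0, 0, 0, 0], "dy":[0, 0, 0, 0, 0], "dz":[0, -0.0133, -0.0467, -0.0467, -0.0467], "aperture":[1, 1, 1, 1, 1]}' | python3 -m handwheel; echo '{"rx":[0, 0, 0, 0, 0], "ry":[0, 0, 0, 0, 0], "rz":[0, 0, 0, 0, 0], "dx":[0.052, 0.052, 0.052, 0.052, 0.052], "dy":[0, 0, 0, 0, 0], "dz":[0, 0, 0, 0, 0], "aperture":[1, 1, 1, 1, 1]}' | python3 -m handwheel;echo '{"rx":[0, 0, 0, 0, 0], "ry":[0, 0, 0, 0, 0], "rz":[0, 0, 0, 0, 0], "dx":[0.052, 0.052, 0.052, 0, 0], "dy":[0, 0, 0, 0, 0], "dz":[0, 0, 0, 0, 0], "aperture":[1, 1, 1, 1, 1]}' | python3 -m handwheel; python3 -c "
from h import *
im=cams.grab_frame('top')[:,:,::-1]; s=cams.grab_frame('side')[:,:,::-1]
a=cv2.resize(im[230:340,340:540],(800,440)); cv2.imwrite('pics/t3.png',a); cv2.imwrite('pics/s3.png',cv2.resize(s[130:260,350:450],(460,598)))"
```

```text
clock: 27.15
eef_pos: [548.2, -116.9, 39.7]
tcp_rot: [3.14, 0.0, 1.771]
contact_force: [-2.1, 0.7, 6.5]
opening: 0.275
grasp_force: 49.7
clock: 27.57
eef_pos: [547.6, -116.7, 38.8]
tcp_rot: [-3.142, -0.0, 1.771]
contact_force: [0.5, -0.6, 0.2]
opening: 0.963
grasp_force: 0.0
clock: 27.98
eef_pos: [547.1, -116.6, 155.5]
tcp_rot: [-3.141, -0.0, 1.771]
contact_force: [-0.2, -0.6, 0.6]
opening: 1.001
grasp_force: 0.0
clock: 28.4
eef_pos: [508.4, 75.9, 154.9]
tcp_rot: [3.141, 0.0, 1.77]
contact_force: [-0.1, 0.8, 0.5]
opening: 0.993
grasp_force: 0.0
clock: 28.82
eef_pos: [485.2, 190.9, 154.6]
tcp_rot: [3.141, -0.0, 1.775]
contact_force: [-0.1, -0.2, -0.2]
opening: 1.003
grasp_force: 0.0
```

View pics/t3.png

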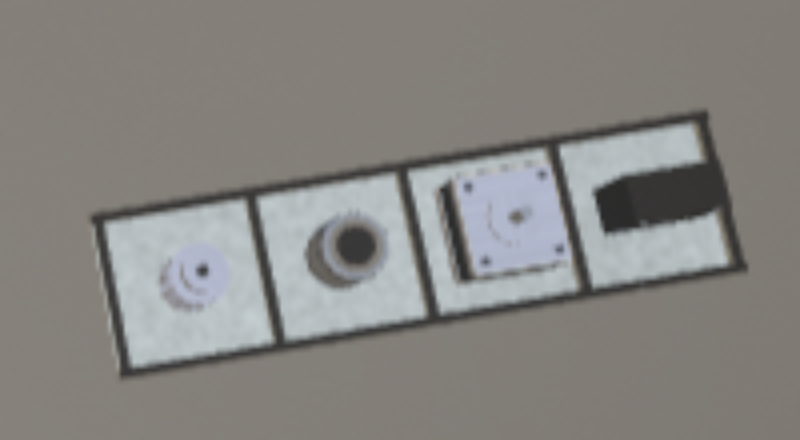

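View pics/s3.png

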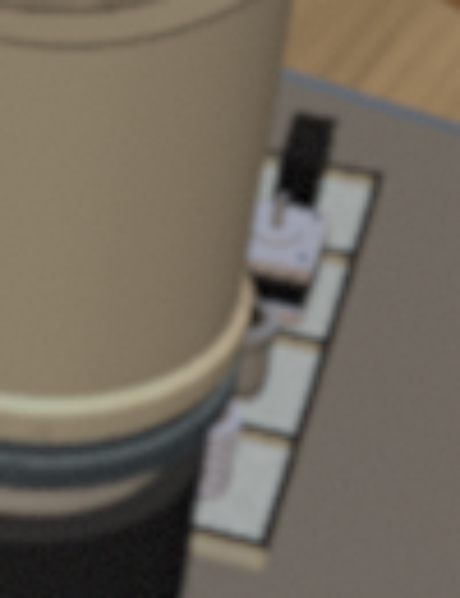

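The top crop shows heat sink (200,270), bearing (350,245), motor (515,215) and fan (680,193), one to a bay, upright and in reverse order. I check their centres in the rack frame, then hand in.

```bash
python3 -c "
from h import *
p=cams.camera_params('top')
R=np.array([[np.cos(RY),np.sin(RY)],[-np.sin(RY),np.cos(RY)]])
for c,z in(((203,270),52),((355,245),43),((515,218),40),((679,193),46)): print((R@(plane(p,np.array(c)/4.+[340,230],z)[0]-RK)).round(1))
print(r.sign_off())"
```

```text
[-0.1 98.8]
[ 0.2 34.3]
[  0.3 -33.5]
[  -1.4 -100.1]
the job is handed in; nothing more can be done
None
```

All four parts stand upright and released in the rack in reverse order, each measured within about 2 mm of its bay centre; the job is handed in at about 29 s of the 102 s allowed, with no verdict shown.

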